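# Put away salvaged power-supply parts

### The arm

A 6-joint arm with a two-finger parallel gripper is mounted at the origin on the work surface. World frame = base frame: x ahead of the robot, y to its left, z up, the work surface at z = 0. Lengths are in mm, angles in rad, forces in N, time in s.
With the tool pointing down it reaches from about 275 to 850 mm from the base axis. Payload 19 kg.
Tool frame: the origin (TCP) lies midway between the tips of the shut fingers; the grasp point (between the pads) lies 19 mm behind it (robot.grasp_offset is the distance from the TCP to the grasp point, in mm); z points along the fingers, y is the line along which they close (so a half turn about z gives the same grasp; the last joint's range is limited). The gripper opens to 85 mm and grips with 20 to 120 N. Pads are 22 mm wide; open, the fingers measure 114 mm over their backs; the gripper's body (76 mm by 85 mm) begins 54 mm behind the grasp point. The pads swing forward as they close: fully open they stand 13 mm farther back than shut.
Start: joints at [1.144, 0.15, 1.437, -0, 1.554, -0.134], TCP at [165.969, 550.495, 231.267] pointing down, gripper open.
Joint ranges: [-2.8, 2.8], [-0.68, 2.1], [0.12, 2.68], [-1.39, 4.53], [0.16, 2.79], [-2.81, 2.81]. Speed limits (rad/s): [1.89, 1.89, 2.22, 3.01, 3.01, 3.01].

### API

Orientations are given as a rotation vector (axis times angle).
In Python, from bench import robot, viewer, sign_off gives the robot as it stands.
- The arm moves only by the shell command python3 -m crank 'ROWS' [OPENING] [FORCE]. ROWS is JSON, a list of rows, each a list of 6 numbers: the shift along the tool's x, y, z scaled (see below), then the turn, a rotation vector about the tool's x, y, z scaled (see below). In form: [[dx, dy, dz, ax, ay, az], ...]. A call has 1 to 10 rows; each row shifts and turns the commanded pose from where the row before left it, along the tool's axes as they then stand; what a row does not reach is not made up. The controller multiplies each number of a shift by 40 mm and each number of a turn by 1.5 rad. A row lasts 1/8 s, in which the tool goes at most 62.5 mm and 10.7 degrees, less where a joint would pass 70% of its speed; a pose out of reach is approached as far as the arm can. A call with a number of a shift or a turn outside -1 to 1 is refused whole. A call with a gripper value outside its range is refused whole. OPENING is the closure, from 0 (fully open) to 1 (shut), set as the call begins (- or left out, the last holds). The fingers move at their own pace and stop on an object; FORCE is the grip in N (left out, the last holds). Time passes only in rows, so rows that do not move let the fingers close. It gives the time, the measured TCP pose, the force, the opening and the grip force at its end, in the units of the state.
- robot.read_state(): the state, without advancing time (a new reading comes with each control period).
- viewer.snapshot(name): name is "scene" or "top" or "wrist"; returns a dict with "frame" (400x640x3 uint8, blue, green, red), "z_map" (400x640 float32, mm along the optical axis (not along the pixel's ray), 0 where there is no reading), "fov_y" (degrees; the focal length in pixels is half the picture's height over the tangent of half this angle, whatever the lens; pixels are square), "cx", "cy" (the principal point, pixels), "k1" (the pictures are not rectified: a ray, as slopes to the right and down, at radius r is drawn at 1 + k1 r^2 times it, then the intrinsics apply), "R" (3x3) and "t" (3): a world point X has camera coordinates R X + t. Camera axes: x right, y down, z forward; pixel columns grow to the right and rows downward; lengths in mm; the calibration is good to about 2 mm. A picture is of the moment at which its call begins.
- sign_off(): hands the job in; it is judged then, once.
The state is a dict: "clock": time; "q": joint angles; "dq": joint speeds; "joint_efforts": joint torques, N m; "eef_pos": TCP position; "tool_rot": TCP orientation; "force": force on the tool from outside, world axes, zero at the start; "ft_torque": the same for the moment, N m; "opening": finger opening in mm; "finger_force": force on a finger pad.
Only numpy, scipy, OpenCV 4.12 (cv2) and the standard library are available. Lean on these libraries where they do the work, as an engineer would, in place of code of your own. Each camera call takes 0.05 s, during which the arm holds its last target. There are 200 camera calls.

### The job

Put away the parts salvaged from the dead power supply: lay the big ferrite ring flat in the tray's wide compartment and the small ring flat in its narrow one, and feed the two capacitors one by one through the jar's neck into the jar. Ferrite is brittle, so set the rings down rather than dropping them. Leave the holeless buzzer, the motor with the brass pinion, the mug and the meter where they are.

Things in the scene. Friction and masses are not known exactly. Their poses are not given: they have to be found in the camera images.
- tray: White open parts tray, fixed to the bench; outside 175 (its x) x 130 (its y) x 25 mm high, walls 4 mm, floor 5 mm thick. One divider across x splits it into a wide compartment, 95 x 122 mm inside, centred at tray x = -36 mm, y = 0, and a narrow one, 68 x 122 mm inside, centred at tray x = +49.5 mm, y = 0. Origin at the centre of its underside, z up; it may be turned any way.
- jar: Clear round jar, no lid, fixed upright; body 90 mm diameter up to 85 mm high, shoulder narrowing to a neck with a white collar, 46 mm outside and 38 mm inside diameter from 102 mm up to the rim at 120 mm; inside floor 5 mm up, with a small 8 mm high dome in its middle. Mouth on the axis. Origin at the centre of its underside, z up.
- big_core: Big dark grey ferrite ring, 50 mm outside, hole 26 mm, 20 mm high, about 140 g, lying flat and loose on the bench; origin at the centre of its underside, z up along its axis.
- small_core: Small dark grey ferrite ring, 36 mm outside, hole 18 mm, 15 mm high, about 55 g, lying flat and loose on the bench; origin at the centre of its underside, z up along its axis.
- cap_a: Capacitor: plain black cylinder 22 mm diameter, 45 mm high, flat aluminium top, about 25 g; stands upright and loose on the bench; origin at the centre of its underside, z up.
- cap_b: Second capacitor, same as cap_a: plain black cylinder 22 mm diameter, 45 mm high, flat aluminium top, about 25 g; stands upright and loose on the bench; origin at the centre of its underside, z up.
- buzzer: Look-alike that stays: buzzer, a solid dark grey disc without a through hole (only a 5 mm dot on top), 44 mm diameter, 20 mm high, about 30 g, lying loose; origin at the centre of its underside, z up.
- motor: Look-alike that stays: small motor, a black cylinder 28 mm diameter, 38 mm high, aluminium top with a brass pinion 12 mm diameter standing 14 mm up from its middle (52 mm in all), about 60 g; stands upright and loose on the bench; origin at the centre of its underside, z up.
- mug: Bystander: white mug, 80 mm diameter at the rim, 90 mm high, with a side handle, loose; origin at the centre of its underside, z up, handle at its +y.
- meter: Bystander: yellow hand-held test meter lying on its back, 80 (x) x 150 (y) x 35 mm high, with a dial to about 43 mm, loose; origin at the centre of its underside, z up.
Things that resemble listed ones, but are neither listed nor needed, are in the scene too. Leave any green or purple look-alike of the big_core alone.

How it is judged:
By the outcome, as a careful person would: the job done as asked, in the order asked, and still so for the second after the job is handed in, with the robot touching nothing.
It also fails if it takes over 106 s, if anything falls off the work surface, if the arm or the gripper's body presses on something with over 40 N, if the wrist force passes 120 N, or if a joint passes its speed limit or range.

## Working session

There is one attempt and no reset: what is moved stays moved. The work goes in short steps, Python scripts to look and compute and a shell command to move; the robot and the scene stay as the last step left them, time stands still between calls to the robot, and variables do not carry over. Pictures are saved under pics/ and viewed, at most 14 in all, crops included, and the job is handed in when it is done.

```bash
ls; mkdir -p pics; cat > h.py <<'E'
import numpy as np,cv2
from bench import robot,viewer,sign_off
from scipy.spatial.transform import Rotation as Ro
def cam(s):
    f=200/np.tan(np.radians(s["fov_y"])/2); return np.array([[f,0,s["cx"]],[0,f,s["cy"]],[0,0,1.]]),np.array([s["k1"],0,0,0,0.])
def onplane(s,uv,z):
    K,d=cam(s); uv=np.array(uv,float).reshape(-1,1,2)
    n=cv2.undistortPoints(uv,K,d).reshape(-1,2); r=np.c_[n,np.ones(len(n))]@s["R"]
    c=-np.array(s["R"]).T@s["t"]; return c+r*((z-c[2])/r[:,2])[:,None]
def proj(s,X):
    K,d=cam(s); return cv2.projectPoints(np.array(X,float).reshape(-1,1,3),cv2.Rodrigues(np.array(s["R"],float))[0],np.array(s["t"],float),K,d)[0].reshape(-1,2)
def cloud(s):
    K,d=cam(s); v,u=np.mgrid[:400,:640]; uv=np.stack([u,v],-1).reshape(-1,1,2).astype(float)
    n=cv2.undistortPoints(uv,K,d).reshape(-1,2); z=s["z_map"].reshape(-1,1)
    return ((np.c_[n,np.ones(len(n))]*z-s["t"])@s["R"]).reshape(400,640,3)
E
python3 - <<'E'
from h import *
for n in("top","scene"):
    s=viewer.snapshot(n); cv2.imwrite(f"pics/{n}0.png",s["frame"]); np.savez(f"{n}0.npz",**s)
    print(n,s["fov_y"],s["k1"],-np.array(s["R"]).T@s["t"],np.round(s["R"],2).tolist(),(s["z_map"]>0).mean())
st=robot.read_state();print(st)
E
```

```text
pics
top 42.4369420800912 -0.1524220275276772 [ 431.80739479   17.51154006 1218.45092703] [[-0.02, -1.0, 0.03], [-1.0, 0.02, -0.1], [0.1, -0.03, -0.99]] 0.9959609375
scene 46.24424908029921 -0.09744025944125202 [1195.7300708   430.58289677  655.55951635] [[-0.56, 0.83, -0.02], [0.52, 0.33, -0.79], [-0.65, -0.45, -0.61]] 0.996015625
{'clock': 0.1, 'q': array([ 1.14401673e+00,  1.50938967e-01,  1.43794591e+00, -2.99663832e-06,
        1.55377066e+00, -1.33992803e-01]), 'dq': array([-1.04382533e-03, -1.28226230e-03, -1.03918655e-03, -6.73519437e-05,
        1.00635273e-03, -1.11088293e-03]), 'joint_efforts': array([ 5.41893009e-03, -7.14366603e+01, -5.71797681e+01, -3.57067370e-05,
        6.59529702e-03,  1.01253534e-04]), 'eef_pos': array([165.88640987, 550.33396656, 230.74461133]), 'tool_rot': array([-4.58224834e-01, -3.10770042e+00,  1.60553369e-03]), 'force': array([ 0.18257672, -0.35678733,  0.2803549 ]), 'ft_torque': array([-0.0551901 , -0.05315616, -0.04881211]), 'finger_force': 0.0, 'opening': 86.06666113619524}
```

View pics/top0.png

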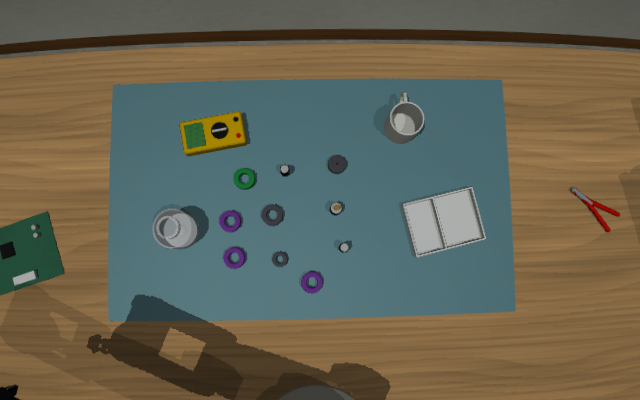

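View pics/scene0.png

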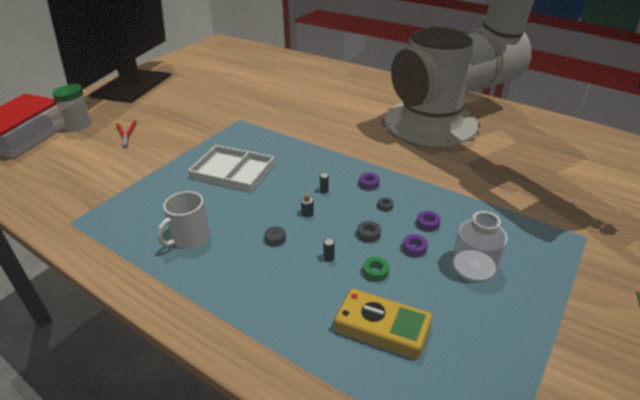

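Top view: the grey ring with a hole at (272,215) is the big core, and the smaller one at (280,259) is the small core. The buzzer at (337,164) has no hole. The caps are at (285,170) and (344,247), and the motor with brass pinion is at (336,208). The purple and green rings are decoys. The tray is at (444,222), the jar at (175,229). I'll confirm with an enlarged crop and measure.

```bash
python3 - <<'E'
from h import *
s=dict(np.load("top0.npz")); im=s["frame"]
cv2.imwrite("pics/crop0.png",cv2.resize(im[140:300,200:360],None,fx=3.7,fy=3.7,interpolation=cv2.INTER_CUBIC))
P=cloud(s); z=P[...,2]
print("bench z",np.median(z[200:240,360:400]))
def blob(name,u,v,zlo,zhi,r,zt):
    m=np.zeros(z.shape,np.uint8); m[(z>zlo)&(z<zhi)]=255
    w=np.zeros_like(m); cv2.circle(w,(u,v),r,255,-1); m&=w
    c=max(cv2.findContours(m,cv2.RETR_EXTERNAL,cv2.CHAIN_APPROX_NONE)[0],key=cv2.contourArea)
    q=onplane(s,c.reshape(-1,2),zt)[:,:2].astype(np.float32)
    rect=cv2.minAreaRect(q); h=cv2.minEnclosingCircle(q); 
    A=np.c_[2*q,np.ones(len(q))]; x=np.linalg.lstsq(A,(q**2).sum(1),rcond=None)[0]
    pm=P[m>0]
    print(name,"circ",np.round(x[:2],1),round(float(np.sqrt(x[2]+x[0]**2+x[1]**2)),1),"rect",np.round(rect[0],1),np.round(rect[1],1),round(rect[2],1),"zmed",np.round(np.median(pm[:,2]),1),"cloud mean",np.round(pm.mean(0),1))
blob("big",272,215,13,30,18,20)
blob("small",280,259,10,25,13,15)
blob("capA",285,170,38,55,11,45)
blob("capB",344,247,38,55,11,45)
blob("motor",336,208,30,45,13,38)
blob("buzz",337,164,13,30,16,20)
blob("tray",444,222,18,35,60,25)
blob("jar",175,229,110,130,40,120)
blob("jarall",175,229,60,130,40,85)
blob("mug",404,120,80,100,35,90)
for n,u,v in(("g",245,179),("p1",230,221),("p2",234,257),("p3",312,282)): blob(n,u,v,13,30,15,20)
E
```

```text
bench z 0.554590833757429
big circ [535.1  92. ] 24.0 rect [535.   92.5] [49.  46.8] 89.0 zmed 19.7 cloud mean [535.3  92.3  19.6]
small circ [432.5  75.9] 16.0 rect [432.4  75.6] [31.3 31.2] 44.0 zmed 14.7 cloud mean [432.6  75.9  14.7]
capA circ [638.8  60.6] 10.1 rect [638.7  59.8] [20.8 18.7] 89.0 zmed 44.9 cloud mean [638.9  60.7  44.8]
capB circ [455.4 -73.2] 9.9 rect [455.5 -73. ] [18.3 20.5] 88.6 zmed 45.6 cloud mean [455.4 -73.2  45.4]
motor circ [546.6 -56.8] 13.0 rect [545.8 -56.2] [25.4 25.5] 88.7 zmed 38.2 cloud mean [546.4 -56.6  38.1]
buzz circ [653.5 -62.5] 20.8 rect [653.2 -62.2] [40.3 43.3] 88.7 zmed 20.1 cloud mean [653.4 -62.5  20.2]
tray circ [ 512.4 -313.8] 86.8 rect [ 512.3 -313.7] [129.  177.8] 12.7 zmed 24.6 cloud mean [ 512.1 -312.5   24.4]
jar circ [504.2 309.5] 24.3 rect [503.4 308.6] [50.5 45.2] 89.0 zmed 118.6 cloud mean [503.4 309.7 118.2]
jarall circ [503.5 308.5] 44.8 rect [503.9 309.4] [91.2 87.8] 44.9 zmed 92.3 cloud mean [502.1 304.   95. ]
mug circ [ 743.7 -219. ] 39.8 rect [ 743.2 -219.1] [78.2 82.6] 39.4 zmed 88.8 cloud mean [ 745.7 -219.7   88.2]
g circ [622.7 156.8] 24.0 rect [623.5 157.4] [49.6 47.6] 88.9 zmed 19.3 cloud mean [622.9 156.8  19.2]
p1 circ [522.7 190.5] 23.5 rect [522.7 189.7] [47.  46.8] 89.0 zmed 19.8 cloud mean [522.9 190.2  19.5]
p2 circ [438.5 182. ] 23.4 rect [437.7 182.1] [44.3 48.7] 89.4 zmed 19.6 cloud mean [438.4 181.9  19.6]
p3 circ [378.1   2.4] 23.9 rect [378.4   2.8] [49.  47.3] 43.9 zmed 19.7 cloud mean [378.    2.3  19.7]
```

View pics/crop0.png

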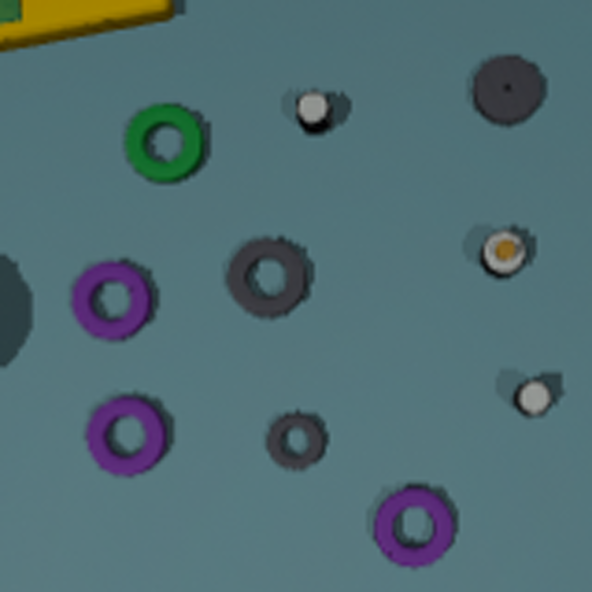

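The crop agrees: big ring with hole at crop (270,277), smaller ring (297,440), buzzer (508,90) with only a dot, brass-topped motor (503,250), plain aluminium tops at (313,108) and (534,397). First I turn the tool so that its axes match the tray.

```bash
cat >> h.py <<'E'
def togo(*targets):
    st=robot.read_state(); R=Ro.from_rotvec(st["tool_rot"]); p=np.array(st["eef_pos"])
    print("t",round(st["clock"],2),"pos",p.round(1),"yaw",np.degrees(np.arctan2(R.as_matrix()[1,1],R.as_matrix()[0,1])).round(2),"z",R.as_matrix()[:,2].round(3),"open",round(st["opening"],1),"F",st["force"].round(1),"ff",round(st["finger_force"],1))
    for x,y,z in targets:
        d=R.inv().apply(np.array([x,y,z])-p)/40; print("to",(x,y,z),"units",d.round(3),"max",abs(d).max().round(2)); p=np.array([x,y,z])
E
python3 -m crank '[[0,0,0,0,0,0.117],[0,0,0,0,0,0.117],[0,0,0,0,0,0.117],[0,0,0,0,0,0.117],[0,0,0,0,0,0.117],[0,0,0,0,0,0.119],[0,0,0,0,0,0]]' 0 40
python3 -c "
from h import *
togo((535.1,92,150),(535.1,92,30),(535.1,92,2))"
```

```text
clock: 0.98
eef_pos: [165.9, 550.4, 231.0]
tool_rot: [1.961, 2.455, -0.001]
force: [0.7, 1.0, -0.1]
opening: 85.6
finger_force: 0.0
t 0.97 pos [165.9 550.4 231. ] yaw 12.77 z [-0.    -0.001 -1.   ] open 85.6 F [ 0.7  1.  -0.1] ff 0.0
to (535.1, 92, 150) units [-13.216   6.469   2.029] max 13.22
to (535.1, 92, 30) units [1.e-03 1.e-03 3.e+00] max 3.0
to (535.1, 92, 2) units [0.  0.  0.7] max 0.7
```

```bash
python3 -m crank '[[-0.82,0.4,0,0,0,0],[-0.82,0.4,0,0,0,0],[-0.82,0.4,0,0,0,0],[-0.82,0.4,0,0,0,0],[-0.82,0.4,0,0,0,0],[-0.82,0.4,0,0,0,0],[-0.82,0.4,0,0,0,0],[-0.82,0.4,0,0,0,0],[-0.82,0.4,0,0,0,0],[-0.82,0.4,0,0,0,0]]' >/dev/null
python3 -m crank '[[-0.83,0.4,0.2,0,0,0],[-0.83,0.41,0.4,0,0,0],[-0.83,0.41,0.4,0,0,0],[-0.83,0.41,0.4,0,0,0],[-0.83,0.41,0.4,0,0,0],[-0.83,0.41,0.2,0,0,0],[0,0,0,0,0,0],[0,0,0,0,0,0]]' >/dev/null
python3 - <<'E'
from h import *
togo((535.1,92,30),(535.1,92,2))
s=viewer.snapshot("wrist"); cv2.imwrite("pics/w1.png",s["frame"])
m=cv2.inRange(s["frame"],(0,0,0),(255,255,255))
P=cloud(s);z=P[...,2]; 
for lo,hi in((12,30),):
    for c in cv2.findContours(((z>lo)&(z<hi)).astype(np.uint8),cv2.RETR_EXTERNAL,cv2.CHAIN_APPROX_NONE)[0]:
        if cv2.contourArea(c)<300: continue
        q=onplane(s,c.reshape(-1,2),20)[:,:2].astype(np.float32); print(c.mean((0,1)).round(),np.round(cv2.minEnclosingCircle(q)[0],1),cv2.minEnclosingCircle(q)[1])
E
```

```text
t 3.23 pos [533.5  93.2 151.3] yaw 12.86 z [-0.  0. -1.] open 85.6 F [-0.4 -0.2  0.1] ff 0.0
to (535.1, 92, 30) units [-0.04   0.034  3.031] max 3.03
to (535.1, 92, 2) units [-0.   0.   0.7] max 0.7
[392. 342.] [647.8 -51.5] 18.968957901000977
[139. 243.] [377.    4.7] 27.36236572265625
[317. 192.] [533.7  92.1] 25.40901756286621
[205. 184.] [432.9  77.6] 17.99726676940918
[430. 145.] [620.7 156.4] 25.854841232299805
[329.  77.] [521.8 190.3] 24.865991592407227
[227.  64.] [436.8 181.6] 25.421897888183594
[536.  85.] [699.6 219.3] 71.34254455566406
```

View pics/w1.png

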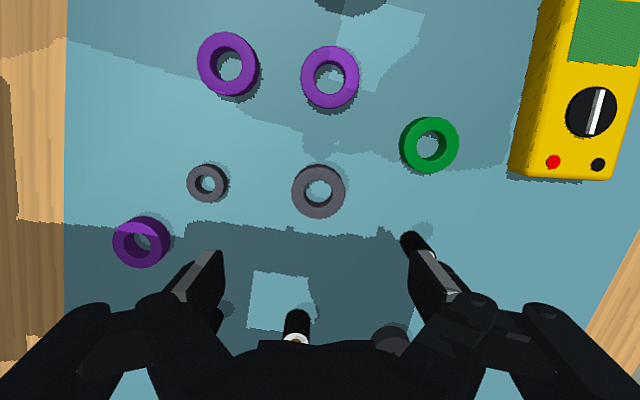

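The wrist view shows the big ring at (318,190), just ahead of the fingers, and its position agrees with the top view to about 1 mm. Descending to grasp.

```bash
python3 -m crank '[[-0.03,0.02,0.7,0,0,0],[0,0,0.8,0,0,0],[0,0,0.8,0,0,0],[0,0,0.7,0,0,0],[0,0,0.4,0,0,0],[0,0,0.2,0,0,0],[0,0,0.1,0,0,0],[0,0,0,0,0,0]]'
python3 -m crank '[[0,0,0,0,0,0],[0,0,0,0,0,0],[0,0,0,0,0,0],[0,0,0,0,0,0],[0,0,0,0,0,0],[0,0,0,0,0,0],[0,0,0,0,0,0],[0,0,0,0,0,0]]' 1 40
```

```text
clock: 4.28
eef_pos: [535.0, 92.1, 3.8]
tool_rot: [1.961, 2.454, 0.0]
force: [-0.7, -0.7, -0.3]
opening: 85.2
finger_force: 0.0
clock: 5.28
eef_pos: [535.1, 92.0, 4.2]
tool_rot: [1.961, 2.453, 0.001]
force: [-2.7, -0.1, 9.5]
opening: 48.9
finger_force: 39.7
```

```bash
python3 -m crank '[[0,0,-0.1,0,0,0],[0,0,-0.3,0,0,0],[0,0,-0.6,0,0,0],[0,0,-0.8,0,0,0],[0,0,-0.5,0,0,0],[0,0,-0.2,0,0,0],[0,0,0,0,0,0]]'
python3 - <<'E'
from h import *
s=dict(np.load("top0.npz")); P=cloud(s)
# tray check in the scene view and the top floor
f=s["frame"]; 
sc=dict(np.load("scene0.npz")); Pz=cloud(sc); z=Pz[...,2]
m=((z>18)&(z<32)&(np.hypot(Pz[...,0]-512,Pz[...,1]+313)<130)).astype(np.uint8)
q=Pz[m>0][:,:2].astype(np.float32); print("scene tray",cv2.minAreaRect(q))
# divider: rim points along the tray x
u=np.array([-.2198,.9755]); z=P[...,2]; m=(z>20)&(z<30)&(np.hypot(P[...,0]-512,P[...,1]+313)<120)
a=(P[m][:,:2]-[512.3,-313.7])@u; b=(P[m][:,:2]-[512.3,-313.7])@[.9755,.2198]
print(np.histogram(a[abs(b)<50],bins=np.arange(-100,101,5)))
togo((520.2,-348.8,100),(520.2,-348.8,9.5))
E
```

```text
clock: 6.15
eef_pos: [534.8, 92.0, 103.6]
tool_rot: [1.961, 2.453, 0.0]
force: [1.1, 0.1, -2.8]
opening: 48.4
finger_force: 41.6
scene tray ((512.4237670898438, -312.99761962890625), (135.2393035888672, 177.81439208984375), 12.364020347595215)
(array([ 0,  1, 52, 33,  0,  0,  0,  0,  0,  0,  0,  0,  0,  0,  0,  0,  0,
        0,  0,  0,  0,  3, 79,  7,  0,  0,  0,  0,  0,  0,  0,  0,  0,  0,
        0,  0, 37, 44,  0,  0]), array([-100,  -95,  -90,  -85,  -80,  -75,  -70,  -65,  -60,  -55,  -50,
        -45,  -40,  -35,  -30,  -25,  -20,  -15,  -10,   -5,    0,    5,
         10,   15,   20,   25,   30,   35,   40,   45,   50,   55,   60,
         65,   70,   75,   80,   85,   90,   95,  100]))
t 6.15 pos [534.8  92.  103.6] yaw 12.72 z [ 0.001 -0.    -1.   ] open 48.4 F [ 1.1  0.1 -2.8] ff 41.6
to (520.2, -348.8, 100) units [-10.669  -2.783   0.09 ] max 10.67
to (520.2, -348.8, 9.5) units [ 1.000e-03 -1.000e-03  2.262e+00] max 2.26
```

```bash
python3 -m crank '[[-0.4,-0.1,0,0,0,0],[-0.8,-0.2,0,0,0,0],[-0.8,-0.21,0,0,0,0],[-0.8,-0.21,0,0,0,0],[-0.8,-0.21,0,0,0,0],[-0.8,-0.21,0,0,0,0],[-0.8,-0.21,0,0,0,0],[-0.8,-0.21,0,0,0,0],[-0.8,-0.21,0,0,0,0],[-0.8,-0.21,0,0,0,0]]' >/dev/null
python3 -m crank '[[-0.8,-0.21,0,0,0,0],[-0.8,-0.21,0,0,0,0],[-0.8,-0.21,0,0,0,0],[-0.47,-0.17,0,0,0,0],[0,0,0.4,0,0,0],[0,0,0.7,0,0,0],[0,0,0.5,0,0,0],[0,0,0.2,0,0,0],[0,0,0,0,0,0]]'
python3 -c "
from h import *
togo((520.2,-348.8,9.5))
s=viewer.snapshot('wrist'); cv2.imwrite('pics/w2.png',s['frame'])"
```

```text
clock: 8.52
eef_pos: [518.5, -340.6, 31.1]
tool_rot: [-1.961, -2.454, 0.0]
force: [0.1, -0.0, -1.3]
opening: 48.9
finger_force: 41.6
t 8.53 pos [ 518.5 -340.6   31.1] yaw 12.74 z [-0.  0. -1.] open 48.9 F [ 0.1 -0.  -1.3] ff 41.6
to (520.2, -348.8, 9.5) units [-0.209 -0.004  0.54 ] max 0.54
```

View pics/w2.png

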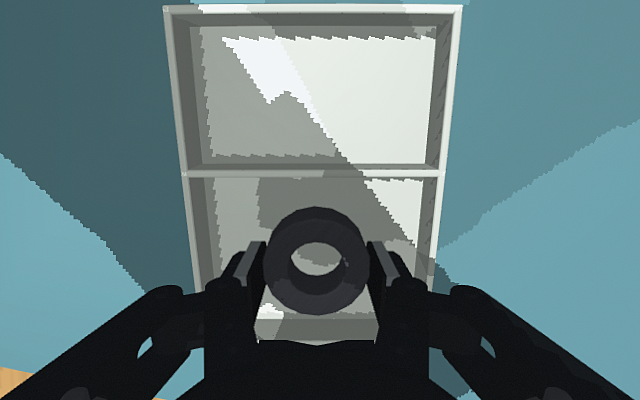

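The wrist view shows the ring level at (317,265), between the fingers and inside the wide compartment. Lowering gently.

```bash
python3 -m crank '[[-0.1,0,0,0,0,0],[-0.1,0,0.1,0,0,0],[0,0,0.15,0,0,0],[0,0,0.12,0,0,0],[0,0,0.08,0,0,0],[0,0,0.05,0,0,0],[0,0,0,0,0,0],[0,0,0,0,0,0]]'
```

```text
clock: 9.57
eef_pos: [520.3, -348.8, 11.5]
tool_rot: [1.961, 2.454, -0.0]
force: [-0.1, 0.1, -1.9]
opening: 48.6
finger_force: 41.6
```

```bash
python3 -m crank '[[0,0,0.025,0,0,0],[0,0,0.025,0,0,0],[0,0,0,0,0,0],[0,0,0,0,0,0]]'
```

```text
clock: 10.07
eef_pos: [520.2, -348.8, 9.3]
tool_rot: [-1.962, -2.454, 0.0]
force: [0.4, 0.1, -1.0]
opening: 48.7
finger_force: 41.6
```

```bash
python3 -m crank '[[0,0,0.02,0,0,0],[0,0,0.02,0,0,0],[0,0,0,0,0,0],[0,0,0,0,0,0]]'
```

```text
clock: 10.58
eef_pos: [520.3, -348.8, 9.1]
tool_rot: [1.961, 2.453, -0.0]
force: [-7.3, 5.7, 18.2]
opening: 49.1
finger_force: 43.2
```

The ring is in contact with the floor. Opening partly and retreating.

```bash
python3 -m crank '[[0,0,-0.02,0,0,0],[0,0,0,0,0,0],[0,0,0,0,0,0],[0,0,0,0,0,0],[0,0,0,0,0,0]]' 0.27
python3 -m crank '[[0,0,-0.2,0,0,0],[0,0,-0.4,0,0,0],[0,0,-0.8,0,0,0],[0,0,-0.8,0,0,0],[0,0,-0.2,0,0,0],[0,0,0,0,0,0]]'
python3 -c "
from h import *
togo((432.5,76.5,100),(432.5,76.5,2))
s=viewer.snapshot('wrist'); cv2.imwrite('pics/w3.png',s['frame'])"
```

```text
clock: 11.2
eef_pos: [520.2, -348.8, 8.5]
tool_rot: [-1.962, -2.454, 0.0]
force: [0.5, -0.2, 0.6]
opening: 62.2
finger_force: 0.0
clock: 11.95
eef_pos: [520.4, -348.9, 105.2]
tool_rot: [1.961, 2.453, -0.0]
force: [-0.3, -1.4, -0.3]
opening: 62.1
finger_force: 0.0
t 11.95 pos [ 520.4 -348.9  105.2] yaw 12.72 z [ 0.001 -0.001 -1.   ] open 62.1 F [-0.3 -1.4 -0.3] ff 0.0
to (432.5, 76.5, 100) units [10.857  0.198  0.12 ] max 10.86
to (432.5, 76.5, 2) units [ 2.00e-03 -1.00e-03  2.45e+00] max 2.45
```

View pics/w3.png

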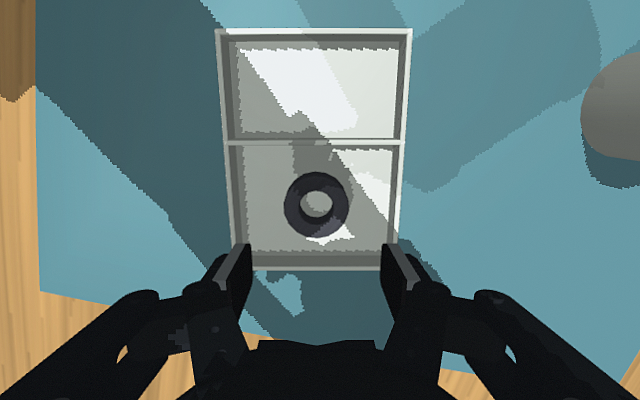

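The big ring lies flat at (316,205) in the wide compartment. On to the small ring, with the fingers kept at 62 mm.

```bash
python3 -m crank '[[0.4,0.01,0,0,0,0],[0.8,0.01,0,0,0,0],[0.8,0.01,0,0,0,0],[0.8,0.02,0,0,0,0],[0.8,0.02,0,0,0,0],[0.8,0.02,0,0,0,0],[0.8,0.02,0,0,0,0],[0.8,0.02,0,0,0,0],[0.8,0.02,0,0,0,0],[0.8,0.02,0,0,0,0]]' >/dev/null
python3 -m crank '[[0.8,0.02,0,0,0,0],[0.8,0.01,0,0,0,0],[0.8,0,0,0,0,0],[0.66,0,0.1,0,0,0],[0,0,0,0,0,0],[0,0,0,0,0,0]]'
python3 -c "
from h import *
togo((432.5,76.5,2))"
```

```text
clock: 14.0
eef_pos: [433.7, 68.9, 100.2]
tool_rot: [-1.961, -2.454, 0.001]
force: [0.5, 0.8, -0.0]
opening: 62.3
finger_force: 0.0
t 14.0 pos [433.7  68.9 100.2] yaw 12.75 z [-0.001 -0.    -1.   ] open 62.3 F [ 0.5  0.8 -0. ] ff 0.0
to (432.5, 76.5, 2) units [0.192 0.013 2.454] max 2.45
```

```bash
python3 -m crank '[[0.19,0.01,0.2,0,0,0],[0,0,0.6,0,0,0],[0,0,0.8,0,0,0],[0,0,0.5,0,0,0],[0,0,0.25,0,0,0],[0,0,0.06,0,0,0],[0,0,0,0,0,0]]'
python3 -m crank '[[0,0,0,0,0,0],[0,0,0,0,0,0],[0,0,0,0,0,0],[0,0,0,0,0,0],[0,0,0,0,0,0],[0,0,0,0,0,0]]' 1 30
```

```text
clock: 14.88
eef_pos: [433.2, 76.4, 4.5]
tool_rot: [1.962, 2.453, 0.0]
force: [-0.3, -0.1, 0.3]
opening: 62.5
finger_force: 0.0
clock: 15.62
eef_pos: [433.3, 76.4, 4.9]
tool_rot: [1.961, 2.453, 0.001]
force: [-2.0, -0.3, 9.0]
opening: 34.2
finger_force: 29.0
```

```bash
python3 -m crank '[[0,0,-0.1,0,0,0],[0,0,-0.3,0,0,0],[0,0,-0.6,0,0,0],[0,0,-0.8,0,0,0],[0,0,-0.5,0,0,0],[0,0,-0.1,0,0,0],[0,0,0,0,0,0]]'
python3 -c "
from h import *
togo((501.4,-265.4,100),(501.4,-265.4,12))"
```

```text
clock: 16.5
eef_pos: [432.8, 76.4, 99.9]
tool_rot: [1.962, 2.454, -0.0]
force: [-0.3, -0.1, -1.8]
opening: 34.3
finger_force: 30.0
t 16.5 pos [432.8  76.4  99.9] yaw 12.72 z [-0. -0. -1.] open 34.3 F [-0.3 -0.1 -1.8] ff 30.0
to (501.4, -265.4, 100) units [-8.713e+00 -2.080e-01 -1.000e-03] max 8.71
to (501.4, -265.4, 12) units [0.  0.  2.2] max 2.2
```

```bash
python3 -m crank '[[-0.4,-0.02,0,0,0,0],[-0.8,-0.02,0,0,0,0],[-0.8,-0.02,0,0,0,0],[-0.8,-0.02,0,0,0,0],[-0.8,-0.02,0,0,0,0],[-0.8,-0.02,0,0,0,0],[-0.8,-0.02,0,0,0,0],[-0.8,-0.02,0,0,0,0],[-0.8,-0.02,0,0,0,0],[-0.8,-0.02,0,0,0,0]]' >/dev/null
python3 -m crank '[[-0.7,-0.01,0,0,0,0],[-0.41,0,0,0,0,0],[0,0,0,0,0,0],[0,0,0.3,0,0,0],[0,0,0.6,0,0,0],[0,0,0.5,0,0,0],[0,0,0.2,0,0,0],[0,0,0,0,0,0]]' >/dev/null
python3 -c "
from h import *
togo((501.4,-265.4,13),(501.4,-265.4,10))"
```

```text
t 18.75 pos [ 501.2 -264.7   35.8] yaw 12.75 z [-0.001  0.    -1.   ] open 34.7 F [-0.9  0.2 -0.5] ff 30.0
to (501.4, -265.4, 13) units [-0.018  0.001  0.57 ] max 0.57
to (501.4, -265.4, 10) units [-0.     0.     0.075] max 0.07
```

```bash
python3 -m crank '[[-0.02,0,0.15,0,0,0],[0,0,0.2,0,0,0],[0,0,0.12,0,0,0],[0,0,0.08,0,0,0],[0,0,0.04,0,0,0],[0,0,0,0,0,0],[0,0,0,0,0,0]]'; python3 -m crank '[[0,0,0.03,0,0,0],[0,0,0.02,0,0,0],[0,0,0,0,0,0],[0,0,0,0,0,0]]'
```

```text
clock: 19.62
eef_pos: [501.7, -266.1, 12.7]
tool_rot: [1.962, 2.454, -0.0]
force: [-0.0, 0.1, -0.7]
opening: 34.3
finger_force: 30.0
clock: 20.12
eef_pos: [501.6, -266.1, 10.5]
tool_rot: [1.962, 2.454, -0.0]
force: [0.5, -0.2, -0.0]
opening: 34.2
finger_force: 30.0
```

```bash
python3 -m crank '[[0,0,0.02,0,0,0],[0,0,0.01,0,0,0],[0,0,0,0,0,0],[0,0,0,0,0,0]]'
```

```text
clock: 20.62
eef_pos: [501.7, -266.1, 9.9]
tool_rot: [1.961, 2.454, -0.0]
force: [-3.5, 1.2, 9.3]
opening: 34.3
finger_force: 30.8
```

```bash
python3 -m crank '[[0,0,-0.02,0,0,0],[0,0,0,0,0,0],[0,0,0,0,0,0],[0,0,0,0,0,0]]' 0.38
python3 -m crank '[[0,0,-0.2,0,0,0],[0,0,-0.4,0,0,0],[0,0,-0.8,0,0,0],[0,0,-0.8,0,0,0],[0,0,-0.3,0,0,0],[0,0,0,0,0,0]]' 0.2
python3 -c "
from h import *
togo((455.4,-73.2,110),(455.4,-73.2,17))
s=viewer.snapshot('wrist'); cv2.imwrite('pics/w4.png',s['frame'])"
```

```text
clock: 21.12
eef_pos: [501.5, -266.0, 10.1]
tool_rot: [-1.962, -2.454, 0.0]
force: [0.1, 0.1, -1.1]
opening: 52.9
finger_force: 0.0
clock: 21.88
eef_pos: [501.8, -266.2, 110.9]
tool_rot: [1.961, 2.453, -0.0]
force: [-1.5, -0.3, -0.1]
opening: 68.5
finger_force: 0.0
t 21.88 pos [ 501.8 -266.2  110.9] yaw 12.72 z [ 0.001 -0.001 -1.   ] open 68.5 F [-1.5 -0.3 -0.1] ff 0.0
to (455.4, -73.2, 110) units [ 4.962 -0.07   0.016] max 4.96
to (455.4, -73.2, 17) units [ 3.000e-03 -2.000e-03  2.325e+00] max 2.32
```

View pics/w4.png

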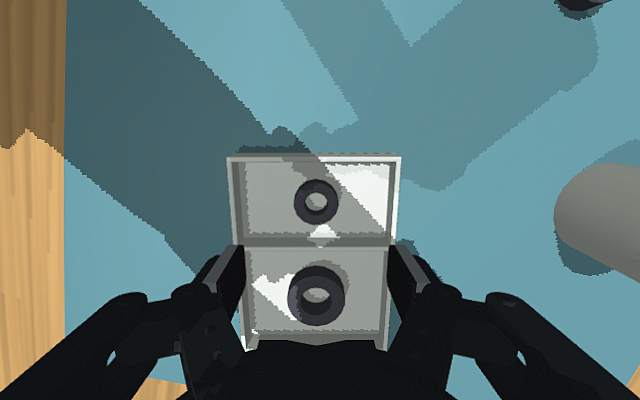

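Both rings lie flat: the small one at (316,202) in the narrow compartment, the big one at (316,296) in the wide one. Next is the capacitor at (455,-73).

```bash
python3 -m crank '[[0.4,-0.01,0,0,0,0],[0.8,-0.01,0,0,0,0],[0.8,-0.01,0,0,0,0],[0.8,-0.01,0,0,0,0],[0.8,-0.01,0,0,0,0],[0.8,-0.01,0,0,0,0],[0.56,-0.01,0,0,0,0],[0,0,0,0,0,0],[0,0,0,0,0,0],[0,0,0,0,0,0]]' >/dev/null
python3 -c "
from h import *
s=viewer.snapshot('wrist');P=cloud(s);z=P[...,2]
for c in cv2.findContours(((z>40)&(z<50)).astype(np.uint8),cv2.RETR_EXTERNAL,cv2.CHAIN_APPROX_NONE)[0]:
  if cv2.contourArea(c)>200:
    q=onplane(s,c.reshape(-1,2),45)[:,:2].astype(np.float32); print(c.mean((0,1)).round(),cv2.minEnclosingCircle(q))
togo((455.4,-73.2,17))"
```

```text
[315. 213.] ((453.7298889160156, -73.04420471191406), 11.451018333435059)
[629.  82.] ((633.4359130859375, 57.923431396484375), 11.756284713745117)
t 23.23 pos [455.2 -73.6 109.9] yaw 12.68 z [-0. -0. -1.] open 68.7 F [ 1.2 -0.2  1.1] ff 0.0
to (455.4, -73.2, 17) units [0.008 0.009 2.322] max 2.32
```

```bash
python3 -m crank '[[0,0,0.3,0,0,0],[0,0,0.6,0,0,0],[0,0,0.7,0,0,0],[0,0,0.5,0,0,0],[0,0,0.22,0,0,0],[0,0,0,0,0,0]]'
python3 -m crank '[[0,0,0,0,0,0],[0,0,0,0,0,0],[0,0,0,0,0,0],[0,0,0,0,0,0],[0,0,0,0,0,0],[0,0,0,0,0,0],[0,0,0,0,0,0]]' 1 25
python3 -m crank '[[0,0,-0.2,0,0,0],[0,0,-0.5,0,0,0],[0,0,-0.8,0,0,0],[0,0,-0.8,0,0,0],[0,0,-0.8,0,0,0],[0,0,-0.8,0,0,0],[0,0,-0.4,0,0,0],[0,0,0,0,0,0]]'
python3 -c "
from h import *
togo((503.7,309,185),(503.7,309,130))"
```

```text
clock: 23.98
eef_pos: [454.9, -73.2, 16.9]
tool_rot: [-1.961, -2.453, 0.001]
force: [0.5, 1.2, 0.1]
opening: 68.1
finger_force: 0.0
clock: 24.85
eef_pos: [455.5, -73.3, 17.8]
tool_rot: [1.961, 2.453, 0.0]
force: [-1.2, -0.1, 7.5]
opening: 20.8
finger_force: 24.4
clock: 25.85
eef_pos: [455.4, -73.2, 189.8]
tool_rot: [1.961, 2.453, 0.001]
force: [-0.2, 0.9, -1.1]
opening: 21.1
finger_force: 24.5
t 25.85 pos [455.4 -73.2 189.8] yaw 12.72 z [ 0.001 -0.001 -1.   ] open 21.1 F [-0.2  0.9 -1.1] ff 24.5
to (503.7, 309, 185) units [9.055 3.281 0.117] max 9.06
to (503.7, 309, 130) units [ 1.000e-03 -2.000e-03  1.375e+00] max 1.37
```

```bash
python3 -m crank '[[0.4,0.15,0,0,0,0],[0.8,0.28,0,0,0,0],[0.8,0.29,0,0,0,0],[0.8,0.29,0,0,0,0],[0.8,0.29,0,0,0,0],[0.8,0.29,0,0,0,0],[0.8,0.29,0,0,0,0],[0.8,0.29,0,0,0,0],[0.8,0.29,0,0,0,0],[0.8,0.29,0,0,0,0]]' >/dev/null
python3 -m crank '[[0.8,0.29,0,0,0,0],[0.66,0.24,0,0,0,0],[0,0,0,0,0,0],[0,0,0,0,0,0],[0,0,0,0,0,0]]' >/dev/null
python3 - <<'E'
from h import *
togo((503.7,309,158),(503.7,309,130))
s=viewer.snapshot("wrist"); cv2.imwrite("pics/w5.png",s["frame"])
P=cloud(s);z=P[...,2]
for c in cv2.findContours(((z>112)&(z<126)).astype(np.uint8),cv2.RETR_EXTERNAL,cv2.CHAIN_APPROX_NONE)[0]:
  if cv2.contourArea(c)>200:
    q=onplane(s,c.reshape(-1,2),120)[:,:2].astype(np.float32); print(c.mean((0,1)).round(),cv2.minEnclosingCircle(q))
E
```

```text
t 27.73 pos [503.1 308.8 189. ] yaw 12.69 z [-0. -0. -1.] open 21.1 F [ 0.6  0.1 -0.3] ff 24.6
to (503.7, 309, 158) units [0.001 0.015 0.775] max 0.78
to (503.7, 309, 130) units [0.  0.  0.7] max 0.7
[317. 203.] ((502.2982482910156, 311.37176513671875), 25.16183090209961)
```

View pics/w5.png

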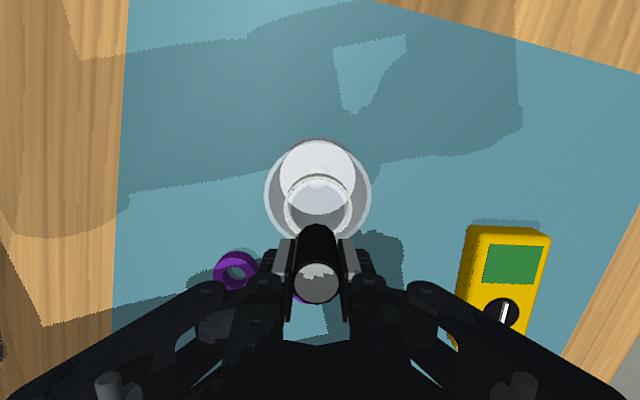

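The wrist view shows the cap upright between the fingers at (317,260) and the jar's neck at (317,203). The mouth position agrees within 2 mm, so I lower the cap into the neck.

```bash
python3 -m crank '[[0.02,0.01,0.2,0,0,0],[0,0,0.4,0,0,0],[0,0,0.4,0,0,0],[0,0,0.3,0,0,0],[0,0,0.2,0,0,0],[0,0,0.1,0,0,0],[0,0,0,0,0,0],[0,0,0,0,0,0]]'
```

```text
clock: 28.78
eef_pos: [503.8, 310.2, 125.8]
tool_rot: [1.962, 2.454, 0.001]
force: [-0.2, -0.3, 0.1]
opening: 21.0
finger_force: 24.6
```

No contact, and the cap's bottom is about 12 mm below the rim. Releasing.

```bash
python3 -m crank '[[0,0,0,0,0,0],[0,0,0,0,0,0],[0,0,0,0,0,0],[0,0,0,0,0,0],[0,0,0,0,0,0],[0,0,0,0,0,0]]' 0.5
python3 -m crank '[[0,0,-0.3,0,0,0],[0,0,-0.6,0,0,0],[0,0,-0.6,0,0,0],[0,0,0,0,0,0],[0,0,0,0,0,0]]' 0.2
python3 - <<'E'
from h import *
togo((637.5,60,185),(637.5,60,17))
s=viewer.snapshot("wrist"); t=viewer.snapshot("scene")["frame"]
cv2.imwrite("pics/w6.png",np.hstack([s["frame"][60:340,180:480],cv2.resize(t[180:320,420:570],None,fx=2,fy=2)]))
E
```

```text
clock: 29.52
eef_pos: [503.6, 310.1, 125.3]
tool_rot: [1.962, 2.454, -0.0]
force: [-0.7, 0.9, -0.6]
opening: 42.7
finger_force: 0.0
clock: 30.15
eef_pos: [503.4, 310.1, 185.1]
tool_rot: [-1.962, -2.454, 0.001]
force: [0.1, -0.2, -0.7]
opening: 68.0
finger_force: 0.0
t 30.15 pos [503.4 310.1 185.1] yaw 12.72 z [-0. -0. -1.] open 68.0 F [ 0.1 -0.2 -0.7] ff 0.0
to (637.5, 60, 185) units [-6.836e+00  1.893e+00  2.000e-03] max 6.84
to (637.5, 60, 17) units [1.0e-03 1.0e-03 4.2e+00] max 4.2
```

View pics/w6.png

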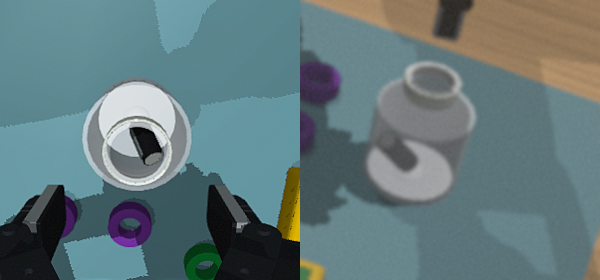

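The first cap is inside the jar, tipped over (left at (148,147), right at (398,150)). Now the second cap.

```bash
python3 -m crank '[[-0.4,0.11,0,0,0,0],[-0.8,0.22,0,0,0,0],[-0.8,0.22,0.2,0,0,0],[-0.8,0.22,0.4,0,0,0],[-0.8,0.22,0.4,0,0,0],[-0.8,0.22,0.4,0,0,0],[-0.8,0.22,0.4,0,0,0],[-0.8,0.22,0,0,0,0],[-0.8,0.22,0,0,0,0],[-0.1,0.03,0,0,0,0]]' >/dev/null
python3 -m crank '[[0,0,0,0,0,0],[0,0,0,0,0,0]]' >/dev/null
python3 -c "
from h import *
s=viewer.snapshot('wrist');P=cloud(s);z=P[...,2]
for c in cv2.findContours(((z>40)&(z<50)).astype(np.uint8),cv2.RETR_EXTERNAL,cv2.CHAIN_APPROX_NONE)[0]:
  if cv2.contourArea(c)>200:
    q=onplane(s,c.reshape(-1,2),45)[:,:2].astype(np.float32); print(c.mean((0,1)).round(),cv2.minEnclosingCircle(q))
togo((638,60.2,17))"
```

```text
[317. 209.] ((637.70361328125, 60.78132629394531), 11.344425201416016)
[520.  22.] ((734.7483520507812, 206.47154235839844), 13.141326904296875)
t 31.8 pos [638.1  58.3 113.3] yaw 12.77 z [-0. -0. -1.] open 68.5 F [ 0.3  0.3 -0.2] ff 0.0
to (638, 60.2, 17) units [0.047 0.007 2.408] max 2.41
```

```bash
python3 -m crank '[[0.05,0,0.3,0,0,0],[0,0,0.6,0,0,0],[0,0,0.7,0,0,0],[0,0,0.5,0,0,0],[0,0,0.3,0,0,0],[0,0,0,0,0,0]]' >/dev/null
python3 -m crank '[[0,0,0,0,0,0],[0,0,0,0,0,0],[0,0,0,0,0,0],[0,0,0,0,0,0],[0,0,0,0,0,0],[0,0,0,0,0,0],[0,0,0,0,0,0]]' 1 25
python3 -m crank '[[0,0,-0.2,0,0,0],[0,0,-0.5,0,0,0],[0,0,-0.8,0,0,0],[0,0,-0.8,0,0,0],[0,0,-0.8,0,0,0],[0,0,-0.8,0,0,0],[0,0,-0.4,0,0,0],[0,0,0,0,0,0]]'
python3 -c "
from h import *
togo((503.6,310,189),(503.6,310,126))"
```

```text
clock: 33.42
eef_pos: [638.4, 59.6, 18.0]
tool_rot: [1.961, 2.453, 0.001]
force: [-1.5, 0.1, 6.8]
opening: 21.3
finger_force: 24.5
clock: 34.42
eef_pos: [638.3, 59.6, 190.5]
tool_rot: [1.961, 2.453, 0.002]
force: [-0.1, 1.4, -1.4]
opening: 21.0
finger_force: 24.5
t 34.42 pos [638.3  59.6 190.5] yaw 12.72 z [ 0.002 -0.    -1.   ] open 21.0 F [-0.1  1.4 -1.4] ff 24.5
to (503.6, 310, 189) units [ 6.849 -1.907  0.03 ] max 6.85
to (503.6, 310, 126) units [ 1.000e-03 -3.000e-03  1.575e+00] max 1.57
```

```bash
python3 -m crank '[[0.4,-0.11,0,0,0,0],[0.8,-0.22,0,0,0,0],[0.8,-0.22,0,0,0,0],[0.8,-0.22,0,0,0,0],[0.8,-0.22,0,0,0,0],[0.8,-0.22,0,0,0,0],[0.8,-0.22,0,0,0,0],[0.8,-0.22,0,0,0,0],[0.7,-0.22,0,0,0,0],[0.15,-0.04,0,0,0,0]]' >/dev/null
python3 -m crank '[[0,0,0,0,0,0],[0,0,0,0,0,0],[0,0,0,0,0,0]]' >/dev/null
python3 -c "
from h import *
togo((503.6,310,189),(503.6,310,126))"
```

```text
t 36.05 pos [503.5 309.4 189.1] yaw 12.66 z [-0. -0. -1.] open 20.9 F [ 0.9 -0.5 -0.3] ff 24.5
to (503.6, 310, 189) units [0.015 0.005 0.003] max 0.01
to (503.6, 310, 126) units [0.    0.    1.575] max 1.57
```

```bash
python3 -m crank '[[0.01,0,0.2,0,0,0],[0,0,0.4,0,0,0],[0,0,0.4,0,0,0],[0,0,0.3,0,0,0],[0,0,0.2,0,0,0],[0,0,0.08,0,0,0],[0,0,0,0,0,0],[0,0,0,0,0,0]]'
```

```text
clock: 37.05
eef_pos: [503.3, 310.5, 126.6]
tool_rot: [1.961, 2.454, 0.001]
force: [-0.5, -0.7, -0.4]
opening: 20.9
finger_force: 24.5
```

```bash
python3 -m crank '[[0,0,0,0,0,0],[0,0,0,0,0,0],[0,0,0,0,0,0],[0,0,0,0,0,0],[0,0,0,0,0,0],[0,0,0,0,0,0]]' 0.5
python3 -m crank '[[0,0,-0.3,0,0,0],[0,0,-0.6,0,0,0],[0,0,-0.6,0,0,0],[0,0,-0.6,0,0,0],[0,0,0,0,0,0],[0,0,0,0,0,0],[0,0,0,0,0,0],[0,0,0,0,0,0]]'
python3 - <<'E'
from h import *
s=viewer.snapshot("wrist"); t=viewer.snapshot("scene")["frame"]; p=viewer.snapshot("top")["frame"]
a=np.hstack([s["frame"][60:340,180:480],cv2.resize(t[180:320,420:570],None,fx=2,fy=2)])
cv2.imwrite("pics/w7.png",np.vstack([a,cv2.resize(p[70:325,100:520],(600,300))]))
E
```

```text
clock: 37.8
eef_pos: [503.1, 310.4, 126.1]
tool_rot: [1.962, 2.454, -0.0]
force: [0.3, 0.3, -0.2]
opening: 43.1
finger_force: 0.0
clock: 38.8
eef_pos: [503.0, 310.4, 209.5]
tool_rot: [-1.961, -2.454, 0.001]
force: [0.7, -0.2, -0.0]
opening: 42.6
finger_force: 0.0
```

View pics/w7.png

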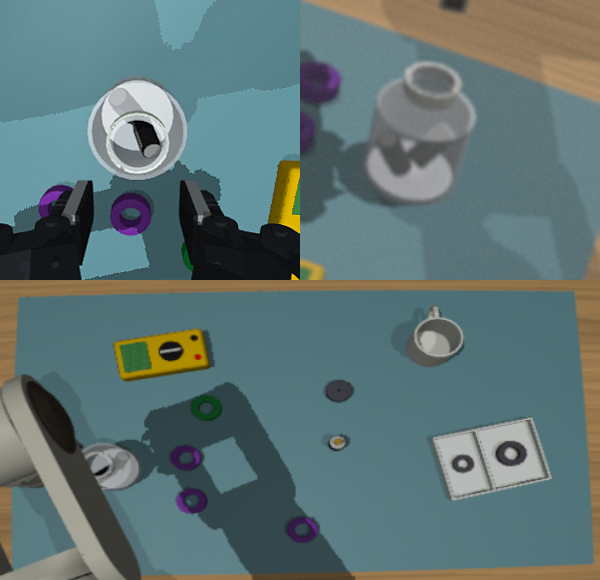

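Both caps are in the jar (right crop at (395,155) and (430,145)). The rings are in the tray at (463,463) and (511,453), and the buzzer, motor, mug, meter and decoys haven't moved.

```bash
python3 -c "
from bench import sign_off
print(sign_off())"
```

```text
the job is handed in; nothing more can be done
None
```

The job is handed in at about 39 s: the big ring lies flat in the wide compartment, the small ring flat in the narrow one, both capacitors are in the jar, and everything else is where it was.

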